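Weigh two teapot lids and lock the heavier one on

TASK

One of the two teapot lids on the ware board was cast too thin. Set them on opposite pans of the balance and let go of both; then take the lid on the side that drops, feel for the notch in the teapot's gallery with its lug, seat it fully home and turn it about a quarter turn, its blue stroke square to the spout, so that it is locked, and leave the lighter lid in its pan. Bisque ware is brittle: set the lids down and turn them gently, never forcing them, and leave the mug, bowl and tool pot alone.

Things in the scene. Friction and masses are not known exactly. Their poses are not given: they have to be found in the camera images.
- lid_k: buff bisque teapot lid, 47 mm tall; the twin of the other but for its mass (90 to 173 g, one at least 15 % heavier). Origin: centre of the underside, z up. Going up: spigot 57 mm wide, 0 to 13 mm; flange 76 mm wide, 13 to 18; low dome to 27; round knob 24 mm wide, 33 to 47. A lug points along its +x. Starts on the ware board.
- lid_k_lug (a point): outer end of this lid's lug, on its underside: the lug is 10 mm wide, 5 mm thick, and sticks out of the foot of the spigot along the lid's +x to 37 mm from the axis; a blue brush stroke down the lid's top marks it from above. The lid stands upright on spigot and lug on any flat floor.
- lid_m: buff bisque teapot lid, 47 mm tall; the twin of the other but for its mass (90 to 173 g, one at least 15 % heavier). Origin: centre of the underside, z up. Going up: spigot 57 mm wide, 0 to 13 mm; flange 76 mm wide, 13 to 18; low dome to 27; round knob 24 mm wide, 33 to 47. A lug points along its +x. Starts on the ware board.
- lid_m_lug (a point): outer end of this lid's lug, on its underside: the lug is 10 mm wide, 5 mm thick, and sticks out of the foot of the spigot along the lid's +x to 37 mm from the axis; a blue brush stroke down the lid's top marks it from above. The lid stands upright on spigot and lug on any flat floor.
- beam (a joint): tilt of the balance beam: 0 level, positive with the left pan down, negative with the right pan down; stops at -0.095 and 0.095 rad. It turns very easily (0.05 N m per rad towards level, well damped): the difference of the lids takes it to its stop in about half a second.
- balance: double-pan trip balance, cream base 115 x 270 mm, fixed. Origin: centre of its underside, z up; beam along its y, pivot 95 mm up; dial towards its -x. The two pans sit on the beam 105 mm to either side and stay level as they rise and sink, each by up to 10 mm.
- left_pan (a point): centre of the floor of the steel pan at the balance's +y end; flat floor 122 mm across inside a 6 mm high rim, 133 mm above the table when the beam is level.
- right_pan (a point): the same for the pan at the balance's -y end.
- teapot: bisque teapot without its lid, belly 138 mm across, held fast by clay wads on a fixed round bat 176 mm across. Origin: on the table under its axis, z up. Spout towards its +x (tip about 124 mm from the axis, 122 mm up), handle towards its -x (to 121 mm). The rim is 122 mm up; 5 mm below it, inside, lies the gallery lip on which the lid's flange sits.
- mouth (a point): centre of the hole at the top of the gallery lip, 117 mm above the table; axes as the teapot's. The lip is flat, 6 mm thick, its hole 62 mm wide, 86 mm across inside the rim wall. With the lid home, its origin lies 13 mm below this point; below the lip the lug has room to turn freely.
- notch_side (a point): point on the lip 34 mm from the axis, on the spout line. The one notch, 13.5 mm wide, cut by hand through the lip for the lug, is near here but up to 29 degrees round to either side; measured poses do not tell where. Off the notch the lug rides on the lip and the lid stands 13 mm too high; over it the lid drops.
- board: wooden ware board, 270 x 120 x 18 mm, fixed; origin at the centre of its underside, long side along its x. The two lids start on it.
- mug: bystander: cream mug 78 mm across, 85 mm tall, handle at its +y; origin at the centre of its underside.
- bowl: bystander: bisque bowl 116 mm across, 55 mm tall; origin at the centre of its underside.
- tool_pot: bystander: cream pot 72 mm across, 95 mm tall, with wooden modelling sticks up to 170 mm; origin at the centre of its underside.
Things that resemble listed ones, but are neither listed nor needed, are in the scene too. What is shaped like the lid_m but turquoise is not meant.

How it is judged:
By the outcome, as a careful person would: the job done as asked, in the order asked, and still so for the second after the job is handed in, with the robot touching nothing.
It also fails if it takes over 72 s, if anything falls off the work surface, if the arm or the gripper's body presses on something with over 40 N, if the wrist force passes 120 N, or if a joint passes its speed limit or range.

ROBOT

A 6-joint arm with a two-finger parallel gripper is mounted at the origin on the work surface. World frame = base frame: x ahead of the robot, y to its left, z up, the work surface at z = 0. Lengths are in m, angles in rad, forces in N, time in s.
With the tool pointing down it reaches from about 0.375 to 0.9 m from the base axis. Payload 3.1 kg.
Tool frame: the origin (TCP) lies between the finger pads; the fingertips stand manip.finger_overhang ahead of it and the grasp point (between the pads) lies 5 mm behind it (manip.finger_overhang is the distance from the TCP to the fingertips, in m); z points along the fingers, y is the line along which they close (so a half turn about z gives the same grasp; the last joint's range is limited). The gripper opens to 85 mm and grips with 20 to 120 N. Pads are 22 mm wide; open, the fingers measure 114 mm over their backs; the gripper's body (76 mm by 85 mm) begins 54 mm behind the grasp point. The pads swing forward as they close: fully open they stand 13 mm farther back than shut.
Start: joints at [0.929, 0.527, 1.433, -0, 1.181, -0.178], TCP at [0.279, 0.559, 0.245] pointing down, gripper open.
Joint ranges: [-3.08, 3.08], [-0.75, 2.2], [0.22, 2.44], [-1.43, 4.57], [0, 2.65], [-2.85, 2.85]. Speed limits (rad/s): [2.79, 2.79, 3.14, 3.14, 3.14, 3.14].

INTERFACE

Orientations are given as a unit quaternion [x, y, z, w].
In Python, from station import manip gives the robot as it stands.
- The arm moves only by the tool drive_tool, never from a script. Its argument "plan" is a list of rows, each a list of 7 numbers: the shift along the tool's x, y, z in m, then the turn, a rotation vector about the tool's x, y, z in degrees, then the opening, from -1 (shut) to 1 (fully open). In form: [[x, y, z, wx, wy, wz, gripper], ...]. A call has 1 to 10 rows; each row shifts and turns the commanded pose from where the row before left it, along the tool's axes as they then stand; what a row does not reach is not made up. A row lasts 1/10 s, in which the tool goes at most 50 mm and 8.59 degrees, less where a joint would pass 70% of its speed; a pose out of reach is approached as far as the arm can. A call is refused whole if a number of a shift passes 0.05 or a number of a turn 8.59, either way. A call with a gripper value outside its range is refused whole. The fingers move at their own pace and stop on an object; "newtons" is the grip in N (left out, the last holds). Time passes only in rows, so rows that do not move let the fingers close. It gives the time, the measured TCP pose, the force, the opening and the grip force at its end, in the units of the state.
- manip.sense(): the state, without advancing time (a new reading comes with each control period).
- manip.snapshot(name): name is "scene" or "top" or "wrist"; returns a dict with "image" (480x640x3 uint8, red, green, blue), "z_map" (480x640 float32, m along the optical axis (not along the pixel's ray), 0 where there is no reading), "fov_y" (degrees; the focal length in pixels is half the picture's height over the tangent of half this angle, whatever the lens; pixels are square), "cx", "cy" (the principal point, pixels), "extrinsics" (4x4, takes a point from camera to world coordinates); the wrist camera has in their place "mount" (4x4, takes a point from camera to tool coordinates, whose origin is the TCP and whose axes are the flange's). Camera axes: x right, y up, looking along -z (the intrinsics and any distortion apply to the point x, -y, -z); pixel columns grow to the right and rows downward; lengths in m; the calibration is good to about 2 mm. A picture is of the moment at which its call begins: read the wrist's pose just before it.
- manip.sign_off(): hands the job in; it is judged then, once.
The state is a dict: "t": time; "q": joint angles; "qd": joint speeds; "tau": joint torques, N m; "tcp_pos": TCP position; "tool_rot": TCP orientation; "force": force on the tool from outside, world axes, zero at the start; "ft_torque": the same for the moment, N m; "finger_gap": opening from 0.0 (shut) to 1.0 (fully open); "gripper_force": force on a finger pad.
Only numpy, scipy, OpenCV 4.12 (cv2) and the standard library are available. Lean on these libraries where they do the work, as an engineer would, in place of code of your own. Each camera call takes 0.05 s, during which the arm holds its last target. There are 200 camera calls.

## Working session

There is one attempt and no reset: what is moved stays moved. The work goes in short steps, Python scripts to look and compute and a tool call to move; the robot and the scene stay as the last step left them, time stands still between calls to the robot, and variables do not carry over. Pictures are saved under pics/ and viewed, at most 10 in all, crops included, and the job is handed in when it is done.

Besides the shell and the picture viewer there is one more tool, called after "Emit:" as name(argument=value, ...) on one line, values as JSON. drive_tool: Moves the arm, as the interface text tells. Its arguments: {"type":"object","properties":{"plan":{"type":"array"},"newtons":{"type":"number"}},"required":["plan"]}

```bash
ls; mkdir -p pics; cat > h.py <<'E'
import numpy as np, cv2
from station import manip
from scipy.spatial.transform import Rotation as R
def snap(n):
    s=manip.sense(); d=manip.snapshot(n)
    if 'mount' in d:
        T=np.eye(4);T[:3,:3]=R.from_quat(s['tool_rot']).as_matrix();T[:3,3]=s['tcp_pos'];d['E']=T@d['mount']
    else: d['E']=d['extrinsics']
    d['f']=240/np.tan(np.radians(d['fov_y'])/2); return d
def cloud(d):
    v,u=np.mgrid[0:480,0:640]; z=d['z_map']
    P=np.stack([(u-d['cx'])/d['f']*z,-(v-d['cy'])/d['f']*z,-z],-1)
    return P@d['E'][:3,:3].T+d['E'][:3,3]
def save(n,im): cv2.imwrite('pics/'+n,cv2.cvtColor(im,cv2.COLOR_RGB2BGR))
E
python3 - <<'E'
from h import *
print(manip.sense(), manip.finger_overhang)
for n in ['top','scene']:
    d=snap(n); save(n+'0.png',d['image']); np.savez('pics/'+n+'0.npz',**{k:v for k,v in d.items()})
    print({k:v for k,v in d.items() if k not in('image','z_map')})
E
```

```text
pics
{'t': 0.0, 'q': array([ 9.29461232e-01,  5.28444273e-01,  1.43392115e+00,  3.18385529e-06,
        1.18137793e+00, -1.78486508e-01]), 'qd': array([ 0.00017734,  0.00137436, -0.00030956,  0.00040099,  0.00041476,
        0.00018228]), 'tau': array([ 2.93020094e-06, -4.42345440e+01, -1.78030372e+01, -9.88864304e-05,
        8.33876693e-03,  2.24942318e-05]), 'tcp_pos': array([0.27860807, 0.55869624, 0.24434103]), 'tool_rot': array([ 2.29364535e-01,  9.73339999e-01, -9.85675087e-04, -4.29905683e-04]), 'force': array([0.60570997, 0.10317998, 0.9715676 ]), 'ft_torque': array([0.01864936, 0.03465756, 0.04099422]), 'gripper_force': 0.0, 'finger_gap': 0.9955823096552129} 0.014
{'fov_y': 46.099610806009736, 'cx': 324.25604019797663, 'cy': 235.4965606241865, 'extrinsics': array([[ 6.35172382e-04,  9.97127397e-01, -7.57400172e-02,
         4.62849515e-01],
       [-9.99988689e-01,  9.90346696e-04,  4.65192165e-03,
         4.93939027e-02],
       [ 4.71356740e-03,  7.57362057e-02,  9.97116748e-01,
         1.40204337e+00],
       [ 0.00000000e+00,  0.00000000e+00,  0.00000000e+00,
        
[... 330 characters left out ...]
000e+00,
         1.00000000e+00]]), 'f': np.float64(564.0408620043435)}
{'fov_y': 57.76609336298526, 'cx': 315.9270440912354, 'cy': 234.36092241794336, 'extrinsics': array([[ 0.2967295 , -0.66139997,  0.68884082,  1.20476436],
       [ 0.95480769,  0.2184286 , -0.20157187, -0.12591422],
       [-0.01714291,  0.71752284,  0.69632399,  0.75286468],
       [ 0.        ,  0.        ,  0.        ,  1.        ]]), 'E': array([[ 0.2967295 , -0.66139997,  0.68884082,  1.20476436],
       [ 0.95480769,  0.2184286 , -0.20157187, -0.12591422],
       [-0.01714291,  0.71752284,  0.69632399,  0.75286468],
       [ 0.        ,  0.        ,  0.        ,  1.        ]]), 'f': np.float64(435.06346053860443)}
```

View pics/top0.png

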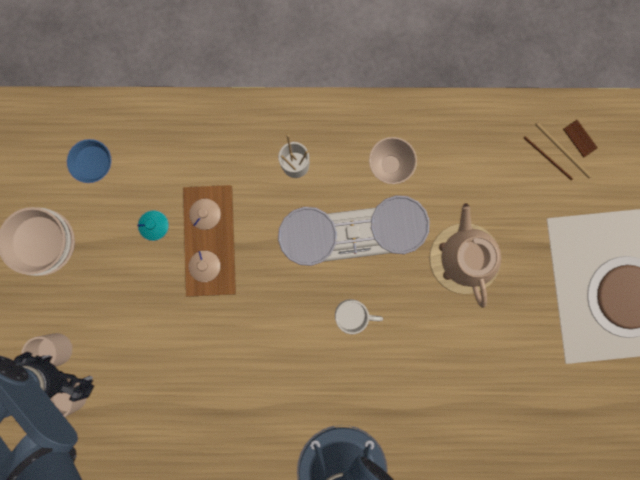

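View pics/scene0.png

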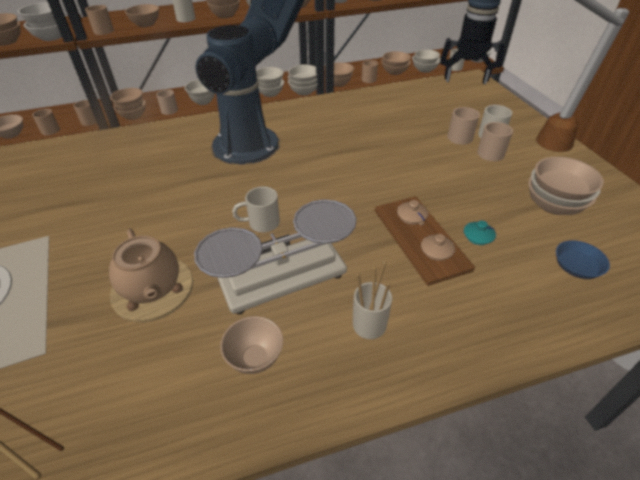

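The top view shows the two buff lids on the board at (205,213) and (204,266), with the turquoise decoy at (153,225). The pans are at (307,236) and (400,225), and the teapot is at (470,257) with its spout tip at (465,208). I'll measure these from both clouds and confirm the lids in an enlarged crop.

```bash
cat > m.py <<'E'
from h import *
def load(n):
    z=np.load('pics/'+n+'.npz'); return {k:z[k] for k in z.files}
def circ(xy):
    A=np.c_[2*xy,np.ones(len(xy))]; s=np.linalg.lstsq(A,(xy**2).sum(1),rcond=None)[0]
    return s[:2],np.sqrt(s[2]+s[:2]@s[:2])
E
python3 - <<'E'
from m import *
t=load('top0'); s=load('scene0')
Pt,Ps=cloud(t),cloud(s)
def reg(P,c,r,lo,hi):
    q=P[(np.hypot(P[...,0]-c[0],P[...,1]-c[1])<r)&(P[...,2]>lo)&(P[...,2]<hi)]; return q
for u,v in [(205,213),(204,266),(153,225),(307,236),(400,225),(470,257),(477,259),(465,210),(480,303),(352,317),(393,160),(294,160),(225,240),(260,300)]: print((u,v),Pt[v,u].round(3))
for nm,c in dict(lidA=Pt[213,205],lidB=Pt[266,204]).items():
  for cam,P in(('top',Pt),('scene',Ps)):
    q=reg(P,c,.06,.026,.08); k=q[q[:,2]>q[:,2].max()-.008]
    print(nm,cam,len(q),'flangebb',((q.min(0)+q.max(0))/2).round(4),(np.ptp(q,axis=0)).round(3),'knob',((k.min(0)+k.max(0))/2).round(4),k[:,2].max().round(4))
for nm,c in dict(L=Pt[236,307],R=Pt[225,400]).items():
  for cam,P in(('top',Pt),('scene',Ps)):
    q=reg(P,c,.085,.115,.16); 
    hull=cv2.convexHull(q[:,:2].astype(np.float32))[:,0]; print(nm,cam,len(q),circ(hull),'floor z',np.median(reg(P,c,.04,.1,.17)[:,2]),'rimz',np.percentile(q[:,2],98))
for cam,P in(('top',Pt),('scene',Ps)):
    q=reg(P,Pt[257,470],.075,.112,.135); q2=q[(q[:,2]>.119)]
    print('pot',cam,len(q2),((q2.min(0)+q2.max(0))/2).round(4),np.ptp(q2,axis=0).round(4), np.percentile(q2[:,2],[50,98]))
    hull=cv2.convexHull(q2[:,:2].astype(np.float32))[:,0]; print(circ(hull))
im=t['image']; 
a=cv2.resize(im[170:310,120:260],(560,560),interpolation=cv2.INTER_CUBIC); save('crop.png',a)
E
```

```text
(205, 213) [0.618 0.327 0.067]
(204, 266) [0.492 0.328 0.062]
(153, 225) [0.59  0.455 0.05 ]
(307, 236) [0.558 0.082 0.134]
(400, 225) [ 0.583 -0.128  0.134]
(470, 257) [ 0.515 -0.315  0.017]
(477, 259) [ 0.51  -0.332  0.019]
(465, 210) [ 0.619 -0.279  0.121]
(480, 303) [ 0.405 -0.322  0.074]
(352, 317) [ 0.368 -0.025  0.006]
(393, 160) [ 0.758 -0.129  0.01 ]
(294, 160) [0.758 0.119 0.008]
(225, 240) [0.557 0.287 0.018]
(260, 300) [0.41  0.201 0.006]
lidA top 772 flangebb [0.6199 0.3314 0.0493] [0.108 0.101 0.047] knob [0.6187 0.3329 0.0687] 0.0726
lidA scene 667 flangebb [0.62   0.3334 0.0469] [0.078 0.074 0.04 ] knob [0.6193 0.3323 0.0632] 0.067
lidB top 782 flangebb [0.4976 0.3247 0.0492] [0.107 0.1   0.046] knob [0.4918 0.3323 0.0682] 0.0722
lidB scene 536 flangebb [0.4932 0.3318 0.0493] [0.076 0.074 0.039] knob [0.4929 0.3314 0.065 ] 0.069
L top 2705 (array([0.55825682, 0.08168304]), np.float64(0.06589158782506986)) floor z 0.13427968383095878 rimz 0.14301033157637108
L scene 2175 (array([0.55849548, 0.08173095]), np.float64(0.06585936882198923)) floor z 0.13258831785176273 rimz 0.13923382911053633
R top 2685 (array([ 0.5842978 , -0.12662162]), np.float64(0.0658609240116678)) floor z 0.13410682911186078 rimz 0.14306283990156657
R scene 2642 (array([ 0.58541494, -0.12623119]), np.float64(0.06582780145442377)) floor z 0.13251324984990553 rimz 0.13921714208569863
pot top 422 [ 0.5116 -0.3033  0.1241] [0.0956 0.0978 0.0102] [0.12168871 0.12733452]
(array([ 0.51289499, -0.3039355 ]), np.float64(0.04765755543294744))
pot scene 283 [ 0.5141 -0.3043  0.122 ] [0.0956 0.0926 0.006 ] [0.12123361 0.12345601]
(array([ 0.51378283, -0.30440089]), np.float64(0.04731065053542393))
```

View pics/crop.png

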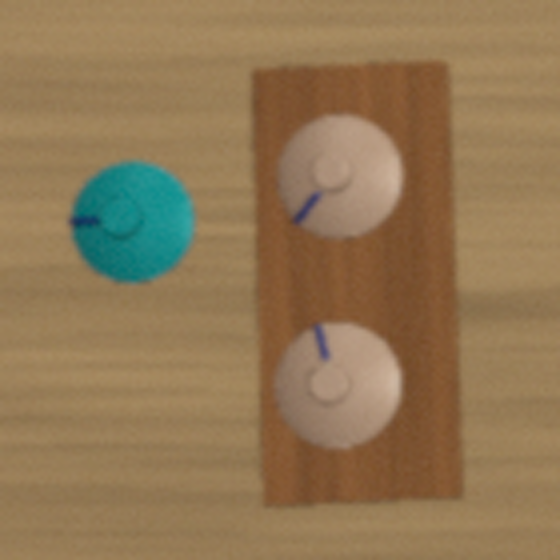

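Both buff lids fit: A is at (205,213), crop (340,175), and B is at (204,266), crop (338,385). The third, at (153,225), is turquoise and so the decoy. I'm going to B first.

Emit:
drive_tool(plan=[[-0.037,-0.0135,0.008,0,0,0,0.3],[-0.037,-0.0135,0.01,0,0,0,0.3],[-0.037,-0.0135,0.01,0,0,0,0.3],[-0.037,-0.0135,0.01,0,0,0,0.3],[-0.037,-0.0135,0.012,0,0,0,0.3],[-0.037,-0.0135,0.016,0,0,0,0.3],[-0.037,-0.0135,0.016,0,0,0,0.3],[-0.0337,-0.0132,0.016,0,0,0,0.3],[0,0,0,0,0,0,0.3]], newtons=25)

```text
t: 1.0
tcp_pos: [0.4949, 0.3283, 0.1448]
tool_rot: [0.232, 0.973, -0.001, -0.001]
force: [-0.2, 0.2, -0.1]
finger_gap: 0.649
gripper_force: 0.0
```

```bash
cat >> h.py <<'E'
def st():
    s=manip.sense(); M=R.from_quat(s['tool_rot']).as_matrix()
    print('t %.2f'%s['t'],'tcp',s['tcp_pos'].round(4),'yaw_y %.1f'%np.degrees(np.arctan2(M[1,1],M[0,1])),'z',M[:,2].round(3),'F',s['force'].round(2),'gap %.3f'%s['finger_gap'],'q6 %.2f'%s['q'][5]); return s,M
def to(p):
    s,M=st(); print('tool shift',(M.T@(np.array(p)-s['tcp_pos'])).round(4))
E
python3 -c "
from h import *
to([.4925,.332,.062])"
```

```text
t 1.00 tcp [0.4949 0.3283 0.1448] yaw_y 63.2 z [-0.003 -0.002 -1.   ] F [-0.16  0.15 -0.06] gap 0.649 q6 -0.70
tool shift [0.0037 0.0025 0.0828]
```

```bash
python3 - <<'E'
from m import *
d=snap('wrist'); P=cloud(d); save('w1.png',d['image'])
print(d['mount'].round(3),d['f'])
q=P[(np.hypot(P[...,0]-.4925,P[...,1]-.332)<.05)&(P[...,2]>.025)&(P[...,2]<.08)]
print(len(q)); k=q[q[:,2]>q[:,2].max()-.008]
print('bb',((q.min(0)+q.max(0))/2).round(4),np.ptp(q,axis=0).round(3),'knob',((k.min(0)+k.max(0))/2).round(4),np.ptp(k,axis=0).round(3),np.percentile(k[:,2],98))
to([.4925,.332,.062])
E
```

```text
[[ 0.001  0.948  0.318  0.081]
 [ 1.    -0.001  0.001  0.001]
 [ 0.001  0.318 -0.948 -0.129]
 [ 0.     0.     0.     1.   ]] 335.2674668631377
7711
bb [0.4934 0.3347 0.0489] [0.076 0.075 0.037] knob [0.4935 0.3348 0.0632] [0.024 0.024 0.008] 0.06608665287601086
t 1.05 tcp [0.4935 0.3301 0.1457] yaw_y 63.3 z [-0.003 -0.001 -1.   ] F [-0.84  0.32  0.09] gap 0.648 q6 -0.70
tool shift [0.0016 0.0015 0.0837]
```

View pics/w1.png

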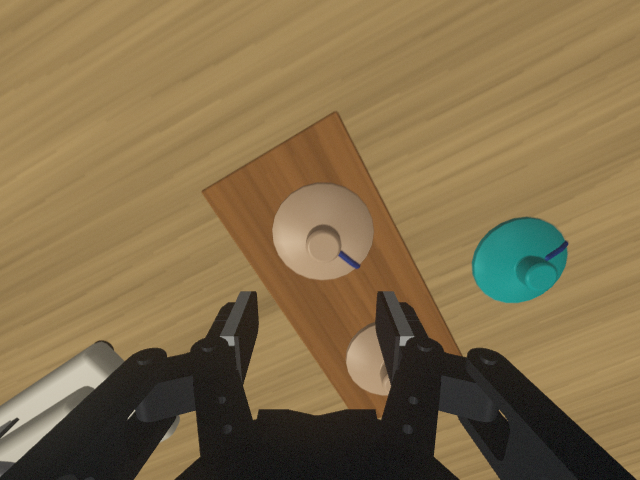

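The wrist view shows lid B's knob at (323,242) with its stroke towards (357,266), and nothing in the fingers' way. I'm descending onto the knob.

Emit:
drive_tool(plan=[[0.0017,0.0024,0.02,0,0,0,0.3],[0,0,0.025,0,0,0,0.3],[0,0,0.02,0,0,0,0.3],[0,0,0.013,0,0,0,0.3],[0,0,0.005,0,0,0,0.3],[0,0,0,0,0,0,-0.2],[0,0,0,0,0,0,-0.7],[0,0,0,0,0,0,-0.7],[0,0,0,0,0,0,-0.7],[0,0,0,0,0,0,-0.7]], newtons=25)

```text
t: 2.05
tcp_pos: [0.493, 0.3355, 0.0653]
tool_rot: [0.229, 0.973, 0.001, 0.001]
force: [-1.0, 0.4, 4.0]
finger_gap: 0.266
gripper_force: 24.9
```

```bash
python3 -c "
from h import *
to([.585,-.1265,.22])"
```

```text
t 2.05 tcp [0.493  0.3355 0.0653] yaw_y 63.5 z [ 0.002  0.001 -1.   ] F [-0.99  0.42  4.02] gap 0.266 q6 -0.70
tool shift [-0.2888 -0.372  -0.155 ]
```

Emit:
drive_tool(plan=[[0,0,-0.006,0,0,0,-0.7],[0,0,-0.02,0,0,0,-0.7],[0,0,-0.035,0,0,0,-0.7],[0,0,-0.04,0,0,0,-0.7],[-0.008,-0.011,-0.034,0,0,0,-0.7],[-0.02,-0.026,-0.02,0,0,0,-0.7],[-0.026,-0.034,0,0,0,0,-0.7],[-0.026,-0.034,0,0,0,0,-0.7],[-0.026,-0.034,0,0,0,0,-0.7],[-0.026,-0.034,0,0,0,0,-0.7]])

```text
t: 3.05
tcp_pos: [0.5329, 0.1197, 0.2196]
tool_rot: [0.229, 0.973, -0.0, -0.0]
force: [0.7, 0.1, -1.0]
finger_gap: 0.263
gripper_force: 24.7
```

Emit:
drive_tool(plan=[[-0.026,-0.034,0,0,0,0,-0.7],[-0.026,-0.034,0,0,0,0,-0.7],[-0.026,-0.034,0,0,0,0,-0.7],[-0.026,-0.033,0,0,0,0,-0.7],[-0.024,-0.03,0,0,0,0,-0.7],[-0.018,-0.022,0,0,0,0,-0.7],[-0.01,-0.012,0,0,0,0,-0.7],[0,0,0,0,0,0,-0.7],[0,0,0,0,0,0,-0.7]])

```text
t: 3.95
tcp_pos: [0.5833, -0.1252, 0.219]
tool_rot: [0.229, 0.973, 0.001, -0.001]
force: [0.2, -0.0, -1.5]
finger_gap: 0.267
gripper_force: 24.7
```

```bash
python3 -c "
from h import *
to([.585,-.1265,.170])"
```

```text
t 3.95 tcp [ 0.5833 -0.1252  0.219 ] yaw_y 63.5 z [-0.001  0.001 -1.   ] F [ 0.15 -0.04 -1.55] gap 0.267 q6 -1.51
tool shift [-0.0022 -0.0004  0.049 ]
```

Emit:
drive_tool(plan=[[-0.002,0,0.01,0,0,0,-0.7],[0,0,0.01,0,0,0,-0.7],[0,0,0.007,0,0,0,-0.7],[0,0,0.005,0,0,0,-0.7],[0,0,0.004,0,0,0,-0.7],[0,0,0.004,0,0,0,-0.7],[0,0,0.003,0,0,0,-0.7],[0,0,0.003,0,0,0,-0.7],[0,0,0.001,0,0,0,-0.7],[0,0,0.0,0,0,0,-0.7]])

```text
t: 4.95
tcp_pos: [0.5858, -0.1273, 0.1722]
tool_rot: [0.229, 0.973, -0.0, -0.0]
force: [-0.3, 0.2, -0.5]
finger_gap: 0.268
gripper_force: 24.7
```

```bash
python3 -c "
from h import *
to([.585,-.1265,.170])
P=cloud(snap('top')); print(np.median(P[216:256,287:327,2]))"
```

```text
t 4.95 tcp [ 0.5858 -0.1273  0.1722] yaw_y 63.5 z [-0. -0. -1.] F [-0.27  0.18 -0.49] gap 0.268 q6 -1.51
tool shift [0.001  0.0004 0.0022]
0.14301502234995722
```

Emit:
drive_tool(plan=[[0,0,0.001,0,0,0,-0.7],[0,0,0.001,0,0,0,-0.7],[0,0,0,0,0,0,-0.7]])

```text
t: 5.3
tcp_pos: [0.5859, -0.1273, 0.1704]
tool_rot: [0.229, 0.973, -0.0, 0.0]
force: [-0.1, -0.3, -1.0]
finger_gap: 0.267
gripper_force: 24.7
```

Emit:
drive_tool(plan=[[0,0,0.001,0,0,0,-0.7],[0,0,0,0,0,0,-0.7]])

```text
t: 5.5
tcp_pos: [0.586, -0.1273, 0.1703]
tool_rot: [0.229, 0.973, -0.0, 0.0]
force: [-1.8, 0.3, 3.8]
finger_gap: 0.266
gripper_force: 25.2
```

```bash
python3 -c "
from h import *
st()
P=cloud(snap('top')); print(np.median(P[216:256,287:327,2]));st()"
```

```text
t 5.50 tcp [ 0.586  -0.1273  0.1703] yaw_y 63.5 z [ 0.001 -0.    -1.   ] F [-1.8   0.29  3.82] gap 0.266 q6 -1.51
0.14429954287057356
t 5.55 tcp [ 0.586  -0.1273  0.1703] yaw_y 63.5 z [ 0.001 -0.    -1.   ] F [-0.77 -0.67  5.41] gap 0.269 q6 -1.51
```

Emit:
drive_tool(plan=[[0,0,-0.0006,0,0,0,-0.7],[0,0,0,0,0,0,-0.2],[0,0,0,0,0,0,0.2],[0,0,-0.002,0,0,0,0.4],[0,0,-0.015,0,0,0,0.4],[0,0,-0.033,0,0,0,0.3],[0.012,0.028,-0.01,0,0,0,0.3],[0.016,0.039,0,0,0,0,0.3],[0.016,0.039,0,0,0,0,0.3],[0.016,0.039,0,0,0,0,0.3]])

```text
t: 6.55
tcp_pos: [0.5969, 0.0306, 0.2301]
tool_rot: [0.23, 0.973, 0.0, 0.0]
force: [1.1, -0.4, -0.5]
finger_gap: 0.653
gripper_force: 0.0
```

Emit:
drive_tool(plan=[[0.016,0.039,0,0,0,0,0.3],[0.016,0.039,0,0,0,0,0.3],[0.016,0.039,0,0,0,0,0.3],[0.016,0.039,0,0,0,0,0.3],[0.016,0.039,0.015,0,0,0,0.3],[0.016,0.039,0.03,0,0,0,0.3],[0.012,0.03,0.03,0,0,0,0.3],[0.008,0.018,0.015,0,0,0,0.3],[0,0,0,0,0,0,0.3]])

```text
t: 7.45
tcp_pos: [0.6166, 0.3339, 0.1376]
tool_rot: [0.228, 0.974, -0.001, -0.002]
force: [0.2, -0.7, -0.2]
finger_gap: 0.649
gripper_force: 0.0
```

```bash
python3 - <<'E'
from m import *
d=snap('wrist'); P=cloud(d)
q=P[(np.hypot(P[...,0]-.619,P[...,1]-.3325)<.05)&(P[...,2]>.025)&(P[...,2]<.08)]
k=q[q[:,2]>q[:,2].max()-.008]
print('bb',((q.min(0)+q.max(0))/2).round(4),np.ptp(q,axis=0).round(3),'knob',((k.min(0)+k.max(0))/2).round(4),np.ptp(k,axis=0).round(3),np.percentile(k[:,2],98))
to([.619,.3335,.066])
t=snap('top'); save('top1.png',t['image']); P=cloud(t)
print('Lpan',np.median(P[216:256,287:327,2]))
E
```

```text
bb [0.6202 0.3359 0.0485] [0.075 0.076 0.036] knob [0.6202 0.3358 0.0626] [0.024 0.024 0.008] 0.06602817797294777
t 7.50 tcp [0.6179 0.3324 0.1395] yaw_y 63.6 z [-0.003 -0.002 -1.   ] F [ 1.13 -0.18  0.22] gap 0.651 q6 -0.77
tool shift [-0.0006  0.0017  0.0735]
Lpan 0.14424606342427937
```

Emit:
drive_tool(plan=[[-0.0007,0.0033,0.018,0,0,0,0.3],[0,0,0.022,0,0,0,0.3],[0,0,0.017,0,0,0,0.3],[0,0,0.01,0,0,0,0.3],[0,0,0.005,0,0,0,0.3],[0,0,0,0,0,0,-0.2],[0,0,0,0,0,0,-0.7],[0,0,0,0,0,0,-0.7],[0,0,0,0,0,0,-0.7]])

```text
t: 8.45
tcp_pos: [0.6215, 0.3348, 0.0698]
tool_rot: [0.229, 0.973, 0.0, 0.001]
force: [0.7, -0.1, 0.9]
finger_gap: 0.262
gripper_force: 24.6
```

```bash
python3 -c "
from h import *
to([.5585,.082,.22])"
```

```text
t 8.45 tcp [0.6215 0.3348 0.0698] yaw_y 63.5 z [ 0.002  0.    -1.   ] F [ 0.66 -0.12  0.86] gap 0.262 q6 -0.77
tool shift [-0.0567 -0.2542 -0.1503]
```

Emit:
drive_tool(plan=[[0,0,0,0,0,0,-0.1],[0,0,0.003,0,0,0,-0.1],[0,0,0,0,0,0,-0.7],[0,0,0,0,0,0,-0.7],[0,0,-0.01,0,0,0,-0.7],[0,0,-0.03,0,0,0,-0.7],[0,0,-0.04,0,0,0,-0.7],[0,0,-0.04,0,0,0,-0.7],[-0.004,-0.018,-0.03,0,0,0,-0.7],[-0.008,-0.036,-0.003,0,0,0,-0.7]])

```text
t: 9.45
tcp_pos: [0.6108, 0.2835, 0.2252]
tool_rot: [0.228, 0.974, 0.004, 0.006]
force: [0.3, -0.9, -1.1]
finger_gap: 0.268
gripper_force: 24.8
```

Emit:
drive_tool(plan=[[-0.009,-0.04,0,0,0,0,-0.7],[-0.009,-0.04,0,0,0,0,-0.7],[-0.009,-0.04,0,0,0,0,-0.7],[-0.008,-0.036,0,0,0,0,-0.7],[-0.006,-0.028,0,0,0,0,-0.7],[-0.003,-0.016,0,0,0,0,-0.7],[0,0,0,0,0,0,-0.7],[0,0,0,0,0,0,-0.7],[0,0,0,0,0,0,-0.7]])

```text
t: 10.35
tcp_pos: [0.558, 0.0835, 0.2191]
tool_rot: [0.229, 0.973, 0.0, 0.0]
force: [-1.0, 0.3, -2.1]
finger_gap: 0.27
gripper_force: 24.8
```

```bash
python3 -c "
from h import *
to([.5585,.082,.192])"
```

```text
t 10.35 tcp [0.558  0.0835 0.2191] yaw_y 63.5 z [ 0.001  0.001 -1.   ] F [-0.99  0.26 -2.05] gap 0.270 q6 -1.16
tool shift [-0.0011 -0.0012  0.0271]
```

Emit:
drive_tool(plan=[[0,-0.001,0.008,0,0,0,-0.7],[0,0,0.008,0,0,0,-0.7],[0,0,0.005,0,0,0,-0.7],[0,0,0.003,0,0,0,-0.7],[0,0,0.002,0,0,0,-0.7],[0,0,0.001,0,0,0,-0.7],[0,0,0.001,0,0,0,-0.7],[0,0,0.001,0,0,0,-0.7],[0,0,0.0,0,0,0,-0.7]])

```text
t: 11.25
tcp_pos: [0.5574, 0.0814, 0.1902]
tool_rot: [0.229, 0.973, 0.0, 0.0]
force: [-0.4, 0.7, -0.0]
finger_gap: 0.264
gripper_force: 24.9
```

```bash
python3 - <<'E'
from m import *
t=snap('top');P=cloud(t); save('top2.png',t['image'])
q=P[(np.hypot(P[...,0]-.585,P[...,1]+.1265)<.058)&(np.hypot(P[...,0]-.5859,P[...,1]+.1273)>.048)&(P[...,2]>.1)&(P[...,2]<.15)]; print('R floor',np.median(q[:,2]))
q=P[(np.hypot(P[...,0]-.5585,P[...,1]-.082)<.058)&(np.hypot(P[...,0]-.5585,P[...,1]-.082)>.048)&(P[...,2]>.1)&(P[...,2]<.16)]; print('L floor',np.median(q[:,2]),len(q))
st()
E
```

```text
R floor 0.12470277836945576
L floor 0.14379607451291887 238
t 11.30 tcp [0.5574 0.0814 0.1902] yaw_y 63.5 z [ 0.001 -0.    -1.   ] F [ 0.23 -0.05 -0.67] gap 0.266 q6 -1.16
```

Emit:
drive_tool(plan=[[0,0,0.001,0,0,0,-0.7],[0,0,0.001,0,0,0,-0.7],[0,0,0,0,0,0,-0.7]])

```text
t: 11.6
tcp_pos: [0.5573, 0.0816, 0.1879]
tool_rot: [0.229, 0.973, 0.0, 0.0]
force: [0.1, 0.7, -1.5]
finger_gap: 0.265
gripper_force: 24.9
```

```bash
cat > pans.py <<'E'
from m import *
def pans(name):
    t=snap('top');P=cloud(t); save(name,t['image'])
    for n,c,e in(('R',(.585,-.1265),(.5859,-.1273)),('L',(.5585,.082),(.5585,.082))):
        q=P[(np.hypot(P[...,0]-c[0],P[...,1]-c[1])<.058)&(np.hypot(P[...,0]-e[0],P[...,1]-e[1])>.048)&(P[...,2]>.1)&(P[...,2]<.15)]; print(n,'floor',np.median(q[:,2]).round(4),len(q))
    return t,P
E
python3 -c "
from pans import *
pans('top3.png');st()"
```

```text
R floor 0.127 644
L floor 0.1413 234
t 11.65 tcp [0.5573 0.0816 0.1879] yaw_y 63.5 z [ 0.  0. -1.] F [ 0.07  0.21 -0.28] gap 0.267 q6 -1.16
```

Emit:
drive_tool(plan=[[0,0,0,0,0,0,-0.3],[0,0,-0.001,0,0,0,0.1],[0,0,-0.008,0,0,0,0.4],[0,0,-0.025,0,0,0,0.4],[0,0,-0.03,0,0,0,0.4],[-0.006,-0.018,-0.005,0,0,0,0.4],[-0.013,-0.037,0,0,0,0,0.4],[-0.014,-0.039,0,0,0,0,0.4],[-0.014,-0.039,0,0,0,0,0.4],[-0.014,-0.039,0,0,0,0,0.4]])

```text
t: 12.65
tcp_pos: [0.5348, -0.1011, 0.2578]
tool_rot: [0.229, 0.973, -0.0, 0.001]
force: [-0.1, -0.6, -0.2]
finger_gap: 0.7
gripper_force: 0.0
```

Emit:
drive_tool(plan=[[-0.014,-0.039,0,0,0,0,0.4],[-0.014,-0.039,0,0,0,0,0.4],[-0.014,-0.039,0,0,0,0,0.4],[-0.012,-0.032,0,0,0,0,0.4],[-0.011,-0.028,0,0,0,0,0.4],[-0.007,-0.016,0,0,0,0,0.4],[0,0,0,0,0,0,0.4],[0,0,0,0,0,0,0.4]])

```text
t: 13.45
tcp_pos: [0.5131, -0.3035, 0.257]
tool_rot: [0.229, 0.973, 0.001, -0.0]
force: [0.1, -0.1, 0.0]
finger_gap: 0.699
gripper_force: 0.0
```

```bash
python3 - <<'E'
from pans import *
t,P=pans('top4.png');st()
d=snap('wrist'); Pw=cloud(d); np.savez('pics/w2.npz',**d); np.savez('pics/top4.npz',**t)
u,v=None,None
a=cv2.resize(t['image'][170:290,270:440],(680,480),interpolation=cv2.INTER_CUBIC)
w=d['image']; save('both.png',np.hstack([cv2.resize(a,(400,282)),cv2.resize(w,(400,300))[:282]]))
save('w2.png',w)
for nm,c in dict(R=(.5859,-.1273),L=(.5573,.0816)).items():
    m=(np.hypot(P[...,0]-c[0],P[...,1]-c[1])<.045)
    hsv=cv2.cvtColor(t['image'],cv2.COLOR_RGB2HSV).astype(int)
    b=m&(hsv[...,0]>105)&(hsv[...,0]<130)&(hsv[...,1]>70)&(P[...,2]>.13)
    k=P[m&(P[...,2]>P[m][:,2].max()-.008)]; kc=(k.min(0)+k.max(0))/2
    s=P[b].mean(0) if b.any() else None
    print(nm,'knob',kc.round(4),'stroke',b.sum(),s,'az',np.degrees(np.arctan2(s[1]-kc[1],s[0]-kc[0])) if s is not None else '')
E
```

```text
R floor 0.1441 659
L floor 0.1242 646
t 13.50 tcp [ 0.5132 -0.3029  0.2569] yaw_y 63.5 z [-0.001  0.001 -1.   ] F [ 0.66 -0.16  0.43] gap 0.701 q6 -1.83
R knob [ 0.5865 -0.1275  0.1914] stroke 5 [ 0.61090342 -0.11875466  0.17139124] az 19.643368586510753
L knob [0.5563 0.0814 0.1729] stroke 7 [0.53492929 0.10136624 0.14764024] az 136.9886008040154
```

View pics/w2.png

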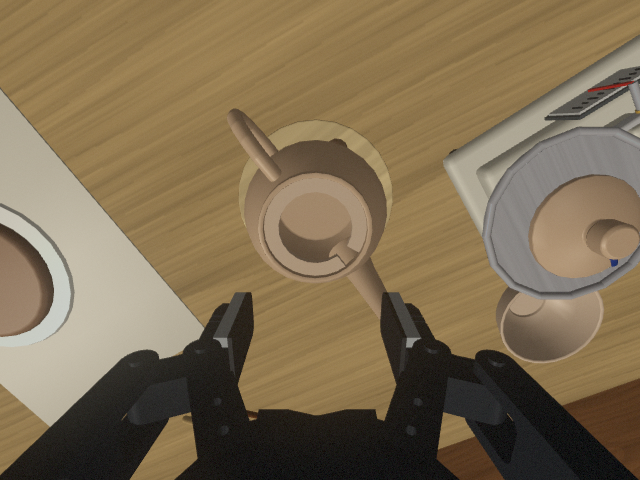

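View pics/both.png

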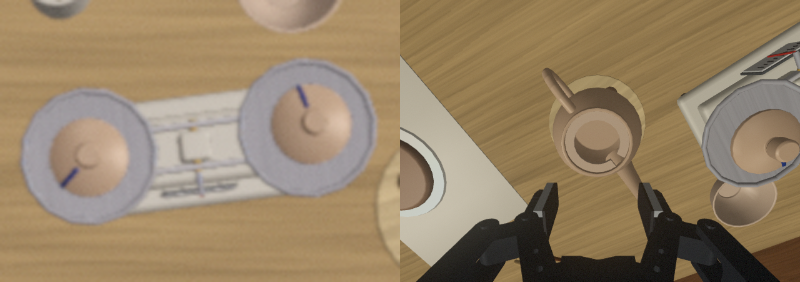

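The left pan is down (floor 0.124 against 0.144), so the lid on it, A, is the heavier one. The wrist picture shows the notch at about (345,250) in the gallery.

```bash
python3 - <<'E'
from m import *
d=load('w2'); P=cloud(d)
c=np.array([.513,-.304])
rr=lambda:np.hypot(P[...,0]-c[0],P[...,1]-c[1])
q=P[(rr()<.056)&(P[...,2]>.1205)&(P[...,2]<.127)]
print('zhist',np.percentile(q[:,2],[5,50,95]))
h=cv2.convexHull(q[:,:2].astype(np.float32))[:,0]; print('rim outer hull',circ(h))
l=(rr()<.05)&(P[...,2]>.112)&(P[...,2]<.1195); print('lip z',np.median(P[l][:,2]))
# rim centre via angular bins: outer max radius per bin
for it in range(3):
    x=q[:,:2]-c; a=np.degrees(np.arctan2(x[:,1],x[:,0])); r=np.hypot(*x.T)
    pts=np.array([q[(a>b)&(a<=b+10)][np.argmin(r[(a>b)&(a<=b+10)]),:2] for b in range(-180,180,10) if ((a>b)&(a<=b+10)).sum()>2])
    cc,R0=circ(pts); c=cc
    print('inner rim',cc,R0)
# lip hole edge per bin
L=P[l]; x=L[:,:2]-c; a=np.degrees(np.arctan2(x[:,1],x[:,0])); r=np.hypot(*x.T)
print([(b,round(1000*np.percentile(r[(a>b)&(a<=b+4)],3),1)) for b in range(-60,80,4) if ((a>b)&(a<=b+4)).sum()>1])
pts=[]
for b in range(-180,180,8):
    k=(a>b)&(a<=b+8)
    if k.sum()>2 and not(-35<b<60): pts.append(L[k][np.argmin(r[k]),:2])
print('hole',circ(np.array(pts)))
# spout and handle from top
t=load('top0');T=cloud(t)
for nm,T in(('top',cloud(load('top0'))),('scene',cloud(load('scene0'))),('wrist',P)):
    x=T[...,:2]-c; r=np.hypot(x[...,0],x[...,1]); a=np.degrees(np.arctan2(x[...,1],x[...,0]))
    for n,lo,hi,az in(('spout',.08,.122,10),('handle',.085,.125,190)):
        dd=(a-az+180)%360-180
        k=(r>lo)&(r<hi)&(abs(dd)<30)&(T[...,2]>.05)&(T[...,2]<.14)
        if k.sum()>5:
            m=T[k][:,:2].mean(0)-c; print(nm,n,k.sum(),np.degrees(np.arctan2(m[1],m[0])).round(1), np.median(a[k]).round(1))
E
```

```text
zhist [0.12069779 0.12169225 0.12287044]
rim outer hull (array([ 0.51392933, -0.30328554]), np.float64(0.047061161165881334))
lip z 0.11676277989710582
inner rim [ 0.51383268 -0.30320537] 0.04279142458248512
inner rim [ 0.513829   -0.30321603] 0.04277984366420824
inner rim [ 0.513829   -0.30321603] 0.04277984366420824
[(-60, np.float64(31.0)), (-56, np.float64(30.8)), (-52, np.float64(30.8)), (-48, np.float64(30.9)), (-44, np.float64(31.0)), (-40, np.float64(31.1)), (-36, np.float64(30.9)), (-32, np.float64(31.2)), (-28, np.float64(30.8)), (-24, np.float64(31.0)), (-20, np.float64(30.8)), (-16, np.float64(31.0)), (-12, np.float64(31.0)), (-8, np.float64(31.2)), (-4, np.float64(30.9)), (0, np.float64(31.0)), (4, np.float64(30.9)), (8, np.float64(31.0)), (12, np.float64(42.9)), (16, np.float64(42.6)), (20, np.float64(43.0)), (24, np.float64(43.2)), (28, np.float64(42.9)), (32, np.float64(31.7)), (36, np.float64(30.9)), (40, np.float64(30.9)), (44, np.float64(30.8)), (48, np.float64(31.3)), (52, np.float64(31.0)), (56, np.float64(30.7)), (60, np.float64(30.8)), (64, np.float64(31.4)), (68, np.float64(31.1)), (72, np.float64(31.0)), (76, np.float64(31.3))]
hole (array([ 0.51384973, -0.30325637]), np.float64(0.030644593039804387))
top spout 177 12.4 12.9
top handle 134 -169.0 -169.3
scene spout 142 12.1 12.2
scene handle 19 -168.9 -169.6
wrist spout 621 11.8 11.4
wrist handle 782 -169.2 -169.6
```

Emit:
drive_tool(plan=[[0.006,0.018,0,0,0,0,0.3],[0.013,0.036,0,0,0,0,0.3],[0.014,0.039,0,0,0,0,0.3],[0.014,0.039,0,0,0,0,0.3],[0.014,0.039,0,0,0,0,0.3],[0.014,0.039,0,0,0,0,0.3],[0.014,0.039,0,0,0,0,0.3],[0.014,0.039,0,0,0,0,0.3],[0.013,0.034,0,0,0,0,0.3],[0.011,0.026,0,0,0,0,0.3]])

```text
t: 14.55
tcp_pos: [0.5535, 0.0682, 0.2571]
tool_rot: [0.228, 0.974, 0.0, -0.0]
force: [0.8, 0.9, 1.1]
finger_gap: 0.648
gripper_force: 0.0
```

Emit:
drive_tool(plan=[[0.0057,0.0153,0,0,0,0,0.3],[0,0,0,0,0,0,0.3],[0,0,0,0,0,0,0.3]])

```text
t: 14.85
tcp_pos: [0.5563, 0.08, 0.2569]
tool_rot: [0.229, 0.974, -0.0, -0.0]
force: [0.3, -0.1, 1.4]
finger_gap: 0.651
gripper_force: 0.0
```

```bash
python3 - <<'E'
from m import *
c=np.array([.5138,-.3033]); d=load('w2'); P=cloud(d); x=P[...,:2]-c; r=np.hypot(x[...,0],x[...,1]); a=np.degrees(np.arctan2(x[...,1],x[...,0]))
k=(r>.0325)&(r<.0415)&(P[...,2]<.1215); low=k&(P[...,2]<.111); print('notch',low.sum(),a[low&(abs(a)<60)].mean(), np.percentile(a[low],[2,98]))
hi=np.sort(a[k&~low&(abs(a)<60)]); i=np.argmax(np.diff(hi)); print('gap',hi[i],hi[i+1])
t=load('w2')
def lid(d,c):
    P=cloud(d); m=(np.hypot(P[...,0]-c[0],P[...,1]-c[1])<.045)&(P[...,2]>.132)
    q=P[m]; k=q[q[:,2]>q[:,2].max()-.008]; kc=(k.min(0)+k.max(0))/2
    f=(q.min(0)+q.max(0))/2
    hsv=cv2.cvtColor(d['image'],cv2.COLOR_RGB2HSV).astype(int)
    b=m&(hsv[...,0]>105)&(hsv[...,0]<130)&(hsv[...,1]>110); s=P[b]
    o=kc[:2]; e=s[:,:2]-o; w=e.mean(0)
    print('knob',kc.round(4),'flange',f.round(4),np.ptp(q,axis=0).round(3),'stroke n',b.sum(),'az',np.degrees(np.arctan2(w[1],w[0])).round(1),'flange az',np.degrees(np.arctan2(*(s[:,:2].mean(0)-f[:2])[::-1])).round(1),'ztop',np.percentile(k[:,2],98).round(4))
d=snap('wrist'); np.savez('pics/w3.npz',**d); lid(d,(.5565,.0815))
to([.5565,.0815,.170])
E
```

```text
notch 703 -2.777839882058073 [-100.70660129   46.55628525]
gap 11.144915115581794 33.84511709190702
knob [0.5456 0.0859 0.3378] flange [0.5571 0.0815 0.239 ] [0.076 0.086 0.206] stroke n 115 az 114.4 flange az 135.1 ztop 0.3411
t 14.90 tcp [0.5565 0.0793 0.2569] yaw_y 63.5 z [-0.    -0.001 -1.   ] F [-0.15  0.22  0.11] gap 0.651 q6 -1.16
tool shift [0.001  0.0021 0.0869]
```

```bash
cat > lid.py <<'E'
from m import *
def lid(d,c,zl,zh):
    P=cloud(d); m=(np.hypot(P[...,0]-c[0],P[...,1]-c[1])<.043)&(P[...,2]>zl)&(P[...,2]<zh)
    q=P[m]; k=q[q[:,2]>q[:,2].max()-.008]; kc=(k.min(0)+k.max(0))/2; f=(q.min(0)+q.max(0))/2
    hsv=cv2.cvtColor(d['image'],cv2.COLOR_RGB2HSV).astype(int)
    b=m&(hsv[...,0]>105)&(hsv[...,0]<130)&(hsv[...,1]>110); s=P[b][:,:2].mean(0)
    az=lambda w:np.degrees(np.arctan2(w[1],w[0])).round(1)
    u,_,vt=np.linalg.svd(P[b][:,:2]-s); 
    print('knob',kc.round(4),'flange',f.round(4),np.ptp(q,axis=0).round(3),'n',b.sum(),'az',az(s-kc[:2]),az(s-f[:2]),'line',az(vt[0]),'ztop',np.percentile(k[:,2],98).round(4))
E
python3 - <<'E'
from lid import *
lid(load('w3'),(.5565,.0815),.132,.18)
E
```

```text
knob [0.5571 0.0829 0.1678] flange [0.5571 0.0829 0.154 ] [0.076 0.075 0.036] n 103 az 139.1 139.1 line -40.1 ztop 0.1709
```

Emit:
drive_tool(plan=[[0.001,0.0033,0.02,0,0,0,0.3],[0,0,0.026,0,0,0,0.3],[0,0,0.02,0,0,0,0.3],[0,0,0.013,0,0,0,0.3],[0,0,0.006,0,0,0,0.3],[0,0,0,0,0,0,-0.2],[0,0,0,0,0,0,-0.7],[0,0,0,0,0,0,-0.7],[0,0,0,0,0,0,-0.7],[0,0,0,0,0,0,-0.7]])

```text
t: 15.9
tcp_pos: [0.558, 0.083, 0.1728]
tool_rot: [0.229, 0.973, -0.0, 0.001]
force: [-0.9, -1.1, 2.9]
finger_gap: 0.264
gripper_force: 24.7
```

```bash
python3 -c "
from h import *
to([.5138,-.3033,.26])"
```

```text
t 15.90 tcp [0.558  0.083  0.1728] yaw_y 63.5 z [ 0.002 -0.001 -1.   ] F [-0.89 -1.1   2.93] gap 0.264 q6 -1.16
tool shift [-0.133  -0.3654 -0.087 ]
```

Emit:
drive_tool(plan=[[0,0,-0.006,0,0,0,-0.7],[0,0,-0.018,0,0,0,-0.7],[0,0,-0.03,0,0,0,-0.7],[-0.002,-0.006,-0.028,0,0,0,-0.7],[-0.008,-0.021,-0.008,0,0,0,-0.7],[-0.013,-0.036,0,0,0,0,-0.7],[-0.014,-0.039,0,0,0,0,-0.7],[-0.014,-0.039,0,0,0,0,-0.7],[-0.014,-0.039,0,0,0,0,-0.7],[-0.014,-0.039,0,0,0,0,-0.7]])

```text
t: 16.9
tcp_pos: [0.5296, -0.149, 0.2621]
tool_rot: [0.229, 0.973, 0.0, -0.0]
force: [0.4, 0.3, -1.0]
finger_gap: 0.263
gripper_force: 24.7
```

Emit:
drive_tool(plan=[[-0.014,-0.039,0,0,0,0,-0.7],[-0.014,-0.039,0,0,0,0,-0.7],[-0.012,-0.032,0,0,0,0,-0.7],[-0.009,-0.023,0,0,0,0,-0.7],[-0.005,-0.0134,0,0,0,4,-0.7],[0,0,0,0,0,7,-0.7],[0,0,0,0,0,8,-0.7],[0,0,0,0,0,8,-0.7],[0,0,0,0,0,8,-0.7],[0,0,0,0,0,8,-0.7]])

```text
t: 17.9
tcp_pos: [0.513, -0.3025, 0.2618]
tool_rot: [0.572, 0.82, 0.0, -0.001]
force: [0.5, -0.5, -1.7]
finger_gap: 0.26
gripper_force: 24.7
```

Emit:
drive_tool(plan=[[0,0,0,0,0,8,-0.7],[0,0,0,0,0,8,-0.7],[0,0,0,0,0,8,-0.7],[0,0,0,0,0,8,-0.7],[0,0,0,0,0,8,-0.7],[0,0,0,0,0,8,-0.7],[0,0,0,0,0,8,-0.7],[0,0,0,0,0,8,-0.7],[0,0,0,0,0,5,-0.7],[0,0,0,0,0,0,-0.7]])

```text
t: 18.9
tcp_pos: [0.513, -0.3025, 0.2619]
tool_rot: [0.935, 0.354, 0.0, -0.001]
force: [-1.0, -0.6, -1.5]
finger_gap: 0.262
gripper_force: 24.8
```

```bash
python3 - <<'E'
from lid import *
to([.5138,-.3033,.172])
d=snap('wrist'); np.savez('pics/w4.npz',**d); save('w4.png',d['image']); st()
P=cloud(d)
m=(np.hypot(P[...,0]-.5138,P[...,1]+.3033)<.041)&(P[...,2]>.222)&(P[...,2]<.245)
hsv=cv2.cvtColor(d['image'],cv2.COLOR_RGB2HSV).astype(int)
b=m&(hsv[...,0]>105)&(hsv[...,0]<130)&(hsv[...,1]>110); print(m.sum(),b.sum())
if b.sum():
    s=P[b][:,:2].mean(0); w=s-[.5138,-.3033]; print(s,np.degrees(np.arctan2(w[1],w[0])))
f=P[m&(P[...,2]<.232)]; h=cv2.convexHull(P[m][:,:2].astype(np.float32))[:,0]; print(circ(h))
E
```

```text
t 18.90 tcp [ 0.513  -0.3025  0.2619] yaw_y -48.5 z [-0.     0.001 -1.   ] F [-0.98 -0.56 -1.46] gap 0.262 q6 0.13
tool shift [0.     0.0012 0.0899]
t 18.95 tcp [ 0.513  -0.3026  0.2619] yaw_y -48.4 z [-0.     0.001 -1.   ] F [ 0.58  0.28 -1.54] gap 0.264 q6 0.12
9563 267
[ 0.53908636 -0.2899811 ] 27.776784338241207
(array([ 0.51475534, -0.3006741 ]), np.float64(0.03774395997757692))
```

Emit:
drive_tool(plan=[[-0.0014,0.0011,0.015,0,0,0,-0.7],[0,0,0.025,0,0,4.9,-0.7],[0,0,0.025,0,0,0,-0.7],[0,0,0.016,0,0,0,-0.7],[0,0,0.008,0,0,0,-0.7],[0,0,0.002,0,0,0,-0.7],[0,0,0,0,0,0,-0.7]])

```text
t: 19.65
tcp_pos: [0.5131, -0.305, 0.1713]
tool_rot: [0.949, 0.314, 0.0, 0.0]
force: [0.5, -0.4, -0.3]
finger_gap: 0.264
gripper_force: 24.7
```

```bash
python3 - <<'E'
from lid import *
to([.5127,-.3043,.166])
d=snap('wrist'); save('w5.png',d['image']); np.savez('pics/w5.npz',**d)
P=cloud(d); s=manip.sense()
# rim vs lid flange in image
c=s['tcp_pos']; r=np.hypot(P[...,0]-c[0],P[...,1]-c[1])
fl=P[(r<.044)&(P[...,2]>.1335)&(P[...,2]<.15)]; rim=P[(r>.038)&(r<.055)&(P[...,2]>.118)&(P[...,2]<.127)]
print('lid',circ(cv2.convexHull(fl[:,:2].astype(np.float32))[:,0]),'rim',circ(cv2.convexHull(rim[:,:2].astype(np.float32))[:,0]),len(fl),len(rim))
E
```

```text
t 19.65 tcp [ 0.5131 -0.305   0.1713] yaw_y -53.4 z [ 0. -0. -1.] F [ 0.47 -0.39 -0.29] gap 0.264 q6 0.21
tool shift [ 0.0001 -0.0009  0.0053]
lid (array([ 0.51501682, -0.30334081]), np.float64(0.037787638580230834)) rim (array([ 0.51454989, -0.3031679 ]), np.float64(0.04712774862909331)) 9547 2681
```

View pics/w5.png

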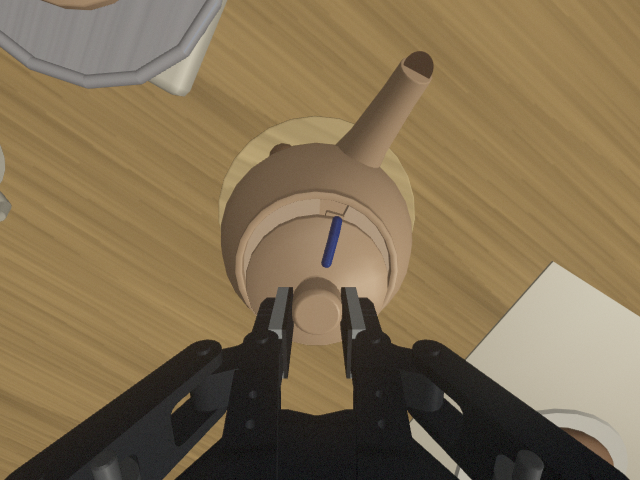

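The stroke points at the notch at (337,213), and the lid and rim centres agree within 0.5 mm. I'm lowering gently and watching the force.

Emit:
drive_tool(plan=[[0,0,0.002,0,0,0,-0.7],[0,0,0.002,0,0,0,-0.7],[0,0,0.001,0,0,0,-0.7],[0,0,0.001,0,0,0,-0.7],[0,0,0.001,0,0,0,-0.7],[0,0,0.001,0,0,0,-0.7]])

```text
t: 20.3
tcp_pos: [0.5129, -0.3049, 0.1629]
tool_rot: [0.949, 0.314, 0.0, 0.0]
force: [-0.3, 0.2, -1.2]
finger_gap: 0.264
gripper_force: 24.7
```

Emit:
drive_tool(plan=[[0,0,0.0015,0,0,0,-0.7],[0,0,0.0015,0,0,0,-0.7],[0,0,0.0015,0,0,0,-0.7],[0,0,0.0015,0,0,0,-0.7],[0,0,0.001,0,0,0,-0.7],[0,0,0,0,0,0,-0.7]])

```text
t: 20.9
tcp_pos: [0.5128, -0.3048, 0.1557]
tool_rot: [0.949, 0.314, -0.0, -0.0]
force: [0.3, -0.2, -1.6]
finger_gap: 0.265
gripper_force: 24.7
```

Emit:
drive_tool(plan=[[0,0,0.001,0,0,0,-0.7],[0,0,0.0007,0,0,0,-0.7],[0,0,0.0006,0,0,0,-0.7],[0,0,0,0,0,0,-0.7]])

```text
t: 21.3
tcp_pos: [0.5128, -0.3048, 0.1539]
tool_rot: [0.949, 0.314, 0.0, 0.0]
force: [-0.0, 1.0, 0.2]
finger_gap: 0.267
gripper_force: 24.9
```

Emit:
drive_tool(plan=[[0,0,0.0006,0,0,0,-0.7],[0,0,0,0,0,0,-0.7]])

```text
t: 21.5
tcp_pos: [0.5129, -0.3048, 0.1538]
tool_rot: [0.949, 0.314, 0.0, 0.0]
force: [-1.3, 2.0, 4.0]
finger_gap: 0.261
gripper_force: 25.3
```

Seated: TCP 0.1538, 13 mm below the lip-riding height, with light contact. I'm easing off and turning +79° in the world frame.

Emit:
drive_tool(plan=[[0,0,-0.0006,0,0,0,-0.7],[0,0.0001,0,0,0,-3,-0.7],[0,0.00013,0,0,0,-5,-0.7],[0,0.00013,0,0,0,-5,-0.7],[0,0.00013,0,0,0,-5,-0.7],[0,0.00013,0,0,0,-5,-0.7],[0,0.00013,0,0,0,-5,-0.7],[0,0.00013,0,0,0,-5,-0.7]])

```text
t: 22.3
tcp_pos: [0.514, -0.3059, 0.1538]
tool_rot: [0.82, 0.572, 0.0, 0.001]
force: [-0.2, -0.6, 1.2]
finger_gap: 0.266
gripper_force: 25.0
```

```bash
python3 - <<'E'
from h import *
s,M=st(); print(s['ft_torque'])
E
```

```text
t 22.30 tcp [ 0.514  -0.3059  0.1538] yaw_y -20.2 z [ 0.001 -0.001 -1.   ] F [-0.15 -0.62  1.16] gap 0.266 q6 -0.37
[-0.0418443   0.04435515 -0.05935645]
```

Emit:
drive_tool(plan=[[0,0.0001,0,0,0,-6,-0.7],[0,0.0001,0,0,0,-6,-0.7],[0,0.0001,0,0,0,-6,-0.7],[0,0.0001,0,0,0,-6,-0.7],[0,0.0001,0,0,0,-6,-0.7],[0,0.0001,0,0,0,-6,-0.7],[0,0.0001,0,0,0,-6,-0.7],[0,0.0001,0,0,0,-3.8,-0.7],[0,0,0,0,0,0,-0.7]])

```text
t: 23.2
tcp_pos: [0.515, -0.3062, 0.1538]
tool_rot: [0.535, 0.845, -0.0, 0.001]
force: [0.9, -1.4, 0.8]
finger_gap: 0.262
gripper_force: 25.0
```

```bash
python3 - <<'E'
from lid import *
s,M=st(); print(s['ft_torque'])
d=snap('wrist'); save('w6.png',d['image'])
c=s['tcp_pos']
P=cloud(d); r=np.hypot(P[...,0]-c[0],P[...,1]-c[1])
m=(r<.042)&(P[...,2]>.12)&(P[...,2]<.14); hsv=cv2.cvtColor(d['image'],cv2.COLOR_RGB2HSV).astype(int)
b=m&(hsv[...,0]>105)&(hsv[...,0]<130)&(hsv[...,1]>110); st_=P[b][:,:2].mean(0); u,_,vt=np.linalg.svd(P[b][:,:2]-st_)
h=circ(cv2.convexHull(P[m][:,:2].astype(np.float32))[:,0])
az=lambda w:np.degrees(np.arctan2(w[1],w[0])).round(1)
print(h,b.sum(),az(st_-h[0]),az(vt[0]),az(st_-[.5138,-.3033]))
k=(r>.08)&(r<.125)&(P[...,2]>.06)&(P[...,2]<.14); a=np.degrees(np.arctan2(P[...,1]+.3033,P[...,0]-.5138))
print('spout',np.median(a[k&(abs(a-11)<30)]),'handle',np.median(a[k&(abs(a+169)<30)]))
E
```

```text
t 23.20 tcp [ 0.515  -0.3062  0.1538] yaw_y 25.4 z [ 0.002 -0.002 -1.   ] F [ 0.95 -1.4   0.77] gap 0.262 q6 -1.17
[-0.12865419 -0.14994623  0.01729695]
(array([ 0.51591949, -0.30772914]), np.float64(0.0405898769218641)) 268 98.6 -81.7 95.0
spout 13.688107306379306 handle -170.37592857560335
```

Emit:
drive_tool(plan=[[0,0,0,0,0,0,-0.3],[0,0,0,0,0,0,0.0],[0,0,0,0,0,0,0.3],[0,0,-0.01,0,0,0,0.3],[0,0,-0.03,0,0,0,0.3],[0,0,-0.035,0,0,0,0.3],[0,0,-0.02,0,0,0,0.3],[0,0,0,0,0,0,0.3],[0,0,0,0,0,0,0.3]])

```text
t: 24.15
tcp_pos: [0.5142, -0.3053, 0.2491]
tool_rot: [0.534, 0.845, -0.0, 0.0]
force: [-0.1, -0.7, -0.4]
finger_gap: 0.652
gripper_force: 0.0
```

```bash
python3 - <<'E'
from lid import *
st()
d=snap('wrist'); save('w7.png',d['image']); P=cloud(d)
c=np.array([.5145,-.304]); r=np.hypot(P[...,0]-c[0],P[...,1]-c[1])
lid(d,c,.1245,.16)
k=(r<.0375)&(r>.033)&(P[...,2]>.11)&(P[...,2]<.14); a=np.degrees(np.arctan2(P[...,1]-c[1],P[...,0]-c[0]))
print('flange edge z by az',[(b,np.median(P[k&(a>b)&(a<=b+45)][:,2]).round(4)) for b in range(-180,180,45)])
rim=P[(r>.0445)&(r<.047)&(P[...,2]>.118)&(P[...,2]<.127)]; print('rim',np.median(rim,0),circ(cv2.convexHull(rim[:,:2].astype(np.float32))[:,0]))
k=(r>.08)&(r<.125)&(P[...,2]>.06)&(P[...,2]<.14)
print('spout',np.median(a[k&(abs(a-11)<30)]),'handle',np.median(a[k&(abs(a+169)<30)]))
E
```

```text
t 24.15 tcp [ 0.5142 -0.3053  0.2491] yaw_y 25.4 z [ 0.001 -0.001 -1.   ] F [-0.07 -0.71 -0.41] gap 0.652 q6 -1.17
knob [ 0.5152 -0.3042  0.1493] flange [ 0.5152 -0.3035  0.1389] [0.068 0.071 0.029] n 81 az 98.7 99.0 line -82.4 ztop 0.1521
flange edge z by az [(-180, np.float64(0.123)), (-135, np.float64(0.1236)), (-90, np.float64(0.1238)), (-45, np.float64(0.1239)), (0, np.float64(0.1235)), (45, np.float64(0.1231)), (90, np.float64(0.1228)), (135, np.float64(0.1225))]
rim [ 0.5056485  -0.28965279  0.12179095] (array([ 0.51436526, -0.30380503]), np.float64(0.04673028127988878))
spout 13.664817834506541 handle -170.29029359081255
```

View pics/w7.png

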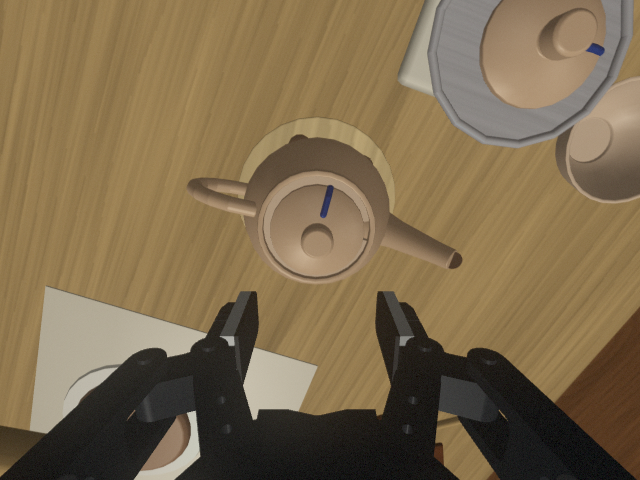

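The lid sits level and home: its top is at 0.152 and its flange is even all round. The stroke at (327,200) is square to the spout within about 3°. The light lid is still in its pan at (545,45), and the gripper is clear.

```bash
python3 -c "
from station import manip
print(manip.sign_off())"
```

```text
the job is handed in; nothing more can be done
None
```

The job is handed in: the heavier lid (left pan) is seated home in the teapot and locked about a quarter turn round, its stroke within about 3° of square to the spout, and the lighter lid is still in the right pan.

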